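# Open the latched gate of an instrument locker

### The job

Open the small instrument locker: lift its latch bar out of the catch, feeling for the way out without forcing the bar against the catch, and swing the gate wide open until it stands about square to the locker's front. Lower the bar gently back on its rest rather than letting it drop, leave the gate standing open, let go, and leave the things around it where they are.

Things in the scene. Friction and masses are not known exactly. Their poses are not given: they have to be found in the camera images.
- locker: White metal locker with clear roof and back, fixed on the table, 200 mm deep (x), 250 wide (y), 150 high; origin at the middle of its underside. Its open front is at local x = -100 mm, towards the robot, and is closed by the gate. +y is the hinge side.
- gate (a joint): Gate angle in rad: 0 shut, grows as the free edge swings out of the front, towards local -x (turning clockwise seen from above), stop at 1.85. Light friction: it stays where it is left. The gate is an aluminium frame with a clear pane, 10 mm thick, 190 mm from hinge to free edge, top edge at 150 mm height.
- gate_hinge (a point): Point on the gate's vertical hinge axis, 125 mm above the table, near the locker's left (+y) front corner. Its frame turns with the gate: -y runs from the hinge to the free edge, -x is the outward normal of the gate.
- latch_pivot (a point): Pivot of the latch bar on the gate's outer face, 30 mm from the hinge axis towards the free edge, 11 mm outward of it, 125 mm above the table; the bar turns about the gate's normal through this point.
- latch_bar (a joint): Latch bar angle in rad: 0 resting on its pin (level), grows as its free end is lifted, own stop at 0.30. Only gravity brings it down; lifting it takes 1 to 3 N at the tab. The steel bar is 8 mm thick, 12 mm high, and runs 198 mm from the pivot past the gate's free edge into the catch.
- latch_tab (a point): Grip point on the upright steel tab rising from the bar: 130 mm from the pivot along the bar, 67 mm above it, so when lifted it moves on an arc, also sideways towards the hinge. Tab 12 mm thick along the gate's normal, 24 mm wide along the bar; its top is 18 mm above this point, the gate's top 42 mm below. Pinch it from above, fingers in front and behind. Axes: -y along the bar to its free end, -x outward.
- latch_end (a point): Middle of the bar where it lies in the catch, 180 mm from the pivot along the bar. Here the bar has 5 mm of play before it meets the catch's lip.
- keeper: Dark steel bracket on the locker's right front post, 30 mm wide, 105 high; origin at its lower edge, 85 mm above the table. On it is clamped a C-shaped steel catch, 12 mm wide along the bar, whose height was set by hand and is not reported: its front lip, 8 mm thick, blocks the bar from moving outward; the lip's top stands 5 to 35 mm above the underside of the resting bar.
- keeper_top (a point): Top of that bracket's face. Above the catch's lip is a mouth 18 mm high for the 12 mm bar, and over the mouth, under a hood, a spring leaf (5 N per mm from first touch). Lift until the leaf is just felt, come down about 2 mm at the catch, and only then swing. More than 12 N between bar and catch (leaf or lip) damages them.
- kidney_dish: Bystander: steel kidney dish, 175 x 100 mm, 30 high, origin under its middle, to the right of the locker's front.
- ink_bottle: Bystander: small white bottle, 34 mm across, 75 high, left of the locker's front.
- cup_stand: Bystander: round stand with small cups, 64 mm across, 30 high, left of the locker.
- water_bottle: Bystander: clear bottle, 64 mm across, 170 high, on the right of the table.
- machine_pen: Bystander: pen-like hand machine lying along y, 130 mm long, 18 thick, near the robot.
- carton: Bystander: open paper carton 100 x 70 x 50 mm, on the left of the table.
- swab_tin: Bystander: low tin, 56 mm across, 40 high, standing on the locker's roof near its middle.

How it is judged:
By the outcome, as a careful person would: the job done as asked, in the order asked, and still so for the second after the job is handed in, with the robot touching nothing.
It also fails if it takes over 67 s, if anything falls off the work surface, if the arm or the gripper's body presses on something with over 40 N, if the wrist force passes 120 N, or if a joint passes its speed limit or range.

### The arm

A 6-joint arm with a two-finger parallel gripper is mounted at the origin on the work surface. World frame = base frame: x ahead of the robot, y to its left, z up, the work surface at z = 0. Lengths are in m, angles in rad, forces in N, time in s.
With the tool pointing down it reaches from about 0.35 to 0.725 m from the base axis. Payload 6 kg.
Tool frame: the origin (TCP) lies midway between the tips of the shut fingers; the grasp point (between the pads) lies 19 mm behind it; z points along the fingers, y is the direction in which the jaws open and shut (so a half turn about z gives the same grasp; the last joint's range is limited). The gripper opens to 85 mm and grips with 20 to 120 N. Pads are 22 mm wide; open, the fingers measure 114 mm over their backs; the gripper's body (76 mm by 85 mm) begins 54 mm behind the grasp point. The pads swing forward as they close: fully open they stand 13 mm farther back than shut.
Start: joints at [1.578, 0.04, 0.085, 0, -1.615, -0.334], TCP at [0.193, 0.568, 0.209] pointing down, gripper open.
Joint ranges: [-2.56, 2.56], [-1.29, 2.01], [-1.08, 1.49], [-3.29, 1.98], [-2.81, -0.18], [-2.99, 2.99]. Speed limits (rad/s): [2.57, 2.57, 3.01, 3.14, 3.14, 3.14].

### API

Orientations are given as [roll, pitch, yaw] about the fixed x, y, z axes, in that order (R = Rz(yaw) Ry(pitch) Rx(roll)).
In Python, from bench import sensors, eyes, order gives the robot as it stands.
- The arm moves only by the tool drive_tool, never from a script. Its argument "steps" is a list that holds one entry, the list of rows, each a list of 5 numbers: the opening, from 0 (shut) to 1 (fully open), then the shift along the tool's x, y, z each as a share of 100 mm, from -1 to 1, then the turn about the tool's z as a share of pi rad, from -1 to 1. In form: [[[fingers, dx, dy, dz, turn], ...]]. A call has 1 to 20 rows; each row shifts and turns the commanded pose from where the row before left it, along the tool's axes as they then stand; what a row does not reach is not made up. A row lasts 1/10 s, in which the tool goes at most 50 mm and 8.59 degrees, less where a joint would pass 70% of its speed; a pose out of reach is approached as far as the arm can. A call with a number of a shift or a turn outside -1 to 1 is refused whole. A call with a gripper value outside its range is refused whole. The fingers move at their own pace and stop on an object; "grip_force" is the grip in N (left out, the last holds). Time passes only in rows, so rows that do not move let the fingers close. It gives the time, the measured TCP pose, the force and the opening at its end, in the units of the state.
- sensors.get_state(): the state, without advancing time (a new reading comes with each control period).
- eyes.snapshot(name): name is "side" or "top"; returns (picture, depth): 384x512x3 uint8, red, green, blue; 384x512 float32, m along the optical axis (not along the pixel's ray), 0 where there is no reading.
- eyes.calibration(name): a dict with "fovy" (degrees; the focal length in pixels is half the picture's height over the tangent of half this angle, whatever the lens; pixels are square), "cx", "cy" (the principal point, pixels), "world_from_camera" (4x4, takes a point from camera to world coordinates). Camera axes: x right, y down, z forward; pixel columns grow to the right and rows downward; lengths in m; the calibration is good to about 2 mm. A picture is of the moment at which its call begins. calibration takes no time and is no camera call.
- order.sign_off(): hands the job in, once; it reports no verdict.
The state is a dict: "t": time; "q": joint angles; "dq": joint speeds; "tau": joint torques, N m; "tool_pos": TCP position; "orientation": TCP orientation; "contact_force": force on the tool from outside, world axes, zero at the start; "wrist_torque": the same for the moment, N m; "gripper_width": opening from 0.0 (shut) to 1.0 (fully open).
Only numpy, scipy, OpenCV 4.12 (cv2) and the standard library are available. Lean on these libraries where they do the work, as an engineer would, in place of code of your own. Each camera call takes 0.05 s, during which the arm holds its last target. There are 200 camera calls.

## Working session

There is one attempt and no reset: what is moved stays moved. The work goes in short steps, Python scripts to look and compute and a tool call to move; the robot and the scene stay as the last step left them, time stands still between calls to the robot, and variables do not carry over. Pictures are saved under pics/ and viewed, about 8 in all and at most 12, crops included, and the job is handed in when it is done.

Besides the shell and the picture viewer there is one more tool, called after "Request:" as name(argument=value, ...) on one line, values as JSON. drive_tool: Moves the arm, as the interface text tells. Its arguments: {"type":"object","properties":{"steps":{"type":"array"},"grip_force":{"type":"number"}},"required":["steps"]}

```bash
mkdir -p pics
cat > h.py <<'E'
import numpy as np, cv2
from bench import sensors, eyes, order
def cam(n):
    c=eyes.calibration(n); f=192/np.tan(np.radians(c["fovy"])/2); return f,c["cx"],c["cy"],np.array(c["world_from_camera"])
def pts(n,depth):
    f,cx,cy,T=cam(n); v,u=np.mgrid[0:384,0:512]
    P=np.stack([(u-cx)/f*depth,(v-cy)/f*depth,depth],-1); return P@T[:3,:3].T+T[:3,3]
def ray(n,u,v):
    f,cx,cy,T=cam(n); d=T[:3,:3]@np.array([(u-cx)/f,(v-cy)/f,1]); return T[:3,3],d
def onz(n,u,v,z):
    o,d=ray(n,u,v); return o+d*(z-o[2])/d[2]
def proj(n,p):
    f,cx,cy,T=cam(n); q=T[:3,:3].T@(np.array(p)-T[:3,3]); return f*q[0]/q[2]+cx,f*q[1]/q[2]+cy
E
python3 - <<'E'
from h import *
for n in("side","top"):
    p,d=eyes.snapshot(n); np.savez(f"pics/{n}0.npz",p=p,d=d)
    cv2.imwrite(f"pics/{n}0.png",cv2.resize(p[:,:,::-1],(800,600),interpolation=cv2.INTER_CUBIC))
    f,cx,cy,T=cam(n); print(n,f,cx,cy,T.round(3).tolist())
s=sensors.get_state();print({k:np.round(v,3).tolist() for k,v in s.items()})
E
```

```text
side 358.6434667470628 245.20450871275412 190.93160503417013 [[0.878, -0.306, 0.368, 0.169], [-0.478, -0.535, 0.696, -0.749], [-0.016, -0.787, -0.616, 0.795], [0.0, 0.0, 0.0, 1.0]]
top 393.17384745745284 254.57143482976448 189.06448457310375 [[0.024, -0.981, 0.191, 0.33], [-1.0, -0.023, 0.009, -0.026], [-0.004, -0.191, -0.982, 1.243], [0.0, 0.0, 0.0, 1.0]]
{'t': 0.1, 'q': [1.578, 0.041, 0.084, -0.0, -1.615, -0.334], 'dq': [-0.001, -0.001, 0.002, 0.002, 0.001, 0.0], 'tau': [-0.005, -36.935, 34.828, 6.952, -0.005, -0.0], 'tool_pos': [0.192, 0.568, 0.208], 'orientation': [3.14, -0.0, -0.327], 'contact_force': [-0.894, -0.83, -0.417], 'wrist_torque': [0.009, 0.031, -0.049], 'gripper_width': 0.997}
```

View pics/side0.png

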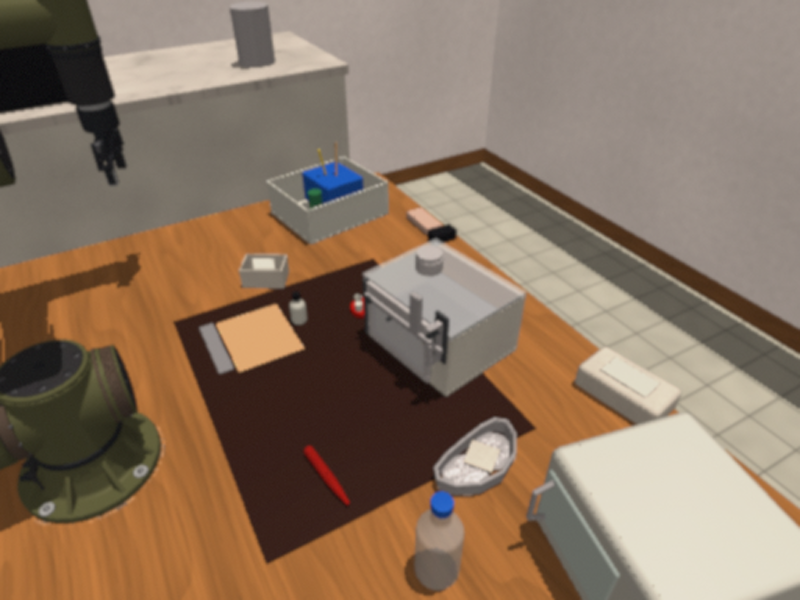

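View pics/top0.png

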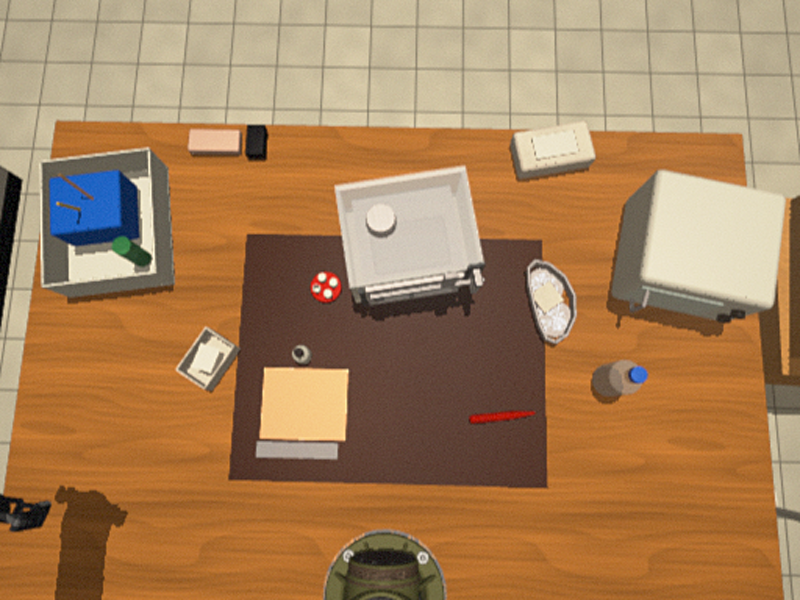

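Side view: locker at about (440,310), with the tab at (416,310) and the keeper at (440,335). Top view: locker front runs from (350,298) to (482,280), ink bottle is at (301,354) and cups at (326,287). Next I'll zoom in.

Run:
```python
from h import *
a=np.load("pics/side0.npz");b=np.load("pics/top0.npz")
s=a['p'][150:255,225:340,::-1]; t=b['p'][100:200,205:320,::-1]
im=np.hstack([cv2.resize(s,(400,365),interpolation=cv2.INTER_CUBIC),cv2.resize(t,(400,348),interpolation=cv2.INTER_CUBIC)[:365] if 0 else np.pad(cv2.resize(t,(400,348),interpolation=cv2.INTER_CUBIC),((0,17),(0,0),(0,0)))])
cv2.imwrite("pics/c0.png",im)
# point clouds by height
for n,z in(("top",b),("side",a)):
    P=pts(n,z['d']); ok=z['d']>0
    x,y,h=P[...,0],P[...,1],P[...,2]
    reg=ok&(x>.35)&(x<.8)&(y>-.3)&(y<.25)
    for lo,hi in((.14,.16),(.165,.22)):
        m=reg&(h>lo)&(h<hi)
        if m.sum(): 
            q=P[m]; print(n,lo,m.sum(),q.min(0).round(3),q.max(0).round(3))
            r=cv2.minAreaRect((q[:,:2]*1000).astype(np.float32)); print("  rect",r, cv2.boxPoints(r).round(0).tolist())
    if n=="top":
        m=(reg&(h>.165)&(h<.22)); 
        for yx in np.argwhere(m)[:60]: print(yx, P[tuple(yx)].round(3),end=' ')
```

```text
top 0.14 5642 [ 0.545 -0.17   0.14 ] [0.795 0.108 0.16 ]
  rect ((657.819091796875, -34.857269287109375), (237.54800415039062, 250.1832733154297), 10.406576156616211) [[518.0, 67.0], [564.0, -179.0], [797.0, -136.0], [752.0, 110.0]]
top 0.165 482 [ 0.561 -0.168  0.165] [0.702 0.045 0.214]
  rect ((622.4749145507812, -59.685874938964844), (241.54515075683594, 65.96035766601562), 59.403968811035156) [[533.0, -147.0], [589.0, -180.0], [712.0, 27.0], [656.0, 61.0]]
[131 241] [0.701 0.026 0.189] [131 242] [0.702 0.023 0.187] [131 243] [0.702 0.02  0.188] [131 244] [0.7   0.017 0.192] [131 245] [0.701 0.014 0.189] [132 239] [0.698 0.031 0.19 ] [132 240] [0.698 0.028 0.188] [132 241] [0.698 0.026 0.189] [132 242] [0.698 0.023 0.191] [132 243] [0.699 0.02  0.187] [132 244] [0.698 0.017 0.19 ] [132 245] [0.698 0.014 0.19 ] [132 246] [0.698 0.011 0.191] [132 247] [0.699 0.009 0.189] [132 248] [0.7   0.006 0.186] [133 237] [0.694 0.037 0.192] [133 238] [0.695 0.034 0.189] [133 239] [0.695 0.031 0.189] [133 240] [0.695 0.028 0.189] [133 241] [0.694 0.025 0.194] [133 242] [0.696 0.023 0.187] [133
[... 939 characters left out ...]
689 0.014 0.192] [135 246] [0.69  0.011 0.189] [135 247] [0.689 0.008 0.19 ] [135 248] [0.69  0.006 0.188] [135 249] [0.689 0.003 0.19 ] [135 250] [ 0.689 -0.     0.193] [135 251] [ 0.691 -0.003  0.185] [136 235] [0.686 0.042 0.19 ] side 0.14 3251 [ 0.55  -0.172  0.14 ] [0.799 0.11  0.16 ]
  rect ((661.600341796875, -33.742950439453125), (239.03536987304688, 254.69464111328125), 10.457611083984375) [[521.0, 70.0], [567.0, -181.0], [802.0, -137.0], [756.0, 113.0]]
side 0.165 504 [ 0.562 -0.169  0.165] [0.706 0.046 0.212]
  rect ((625.9503173828125, -58.05455017089844), (242.18292236328125, 66.40007781982422), 59.896644592285156) [[536.0, -146.0], [594.0, -179.0], [715.0, 30.0], [658.0, 63.0]]
```

View pics/c0.png

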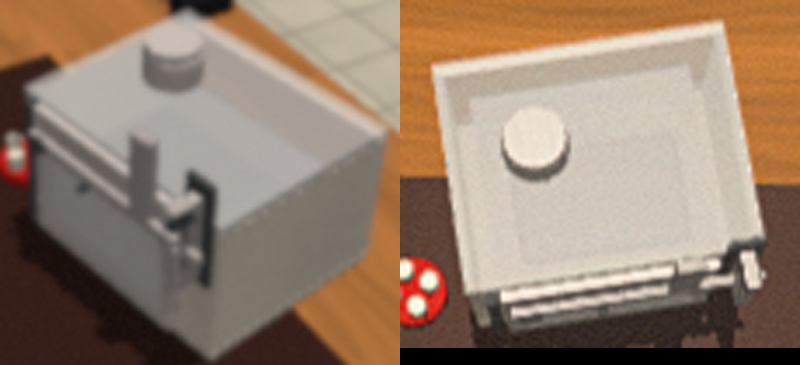

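The crop shows the tab upright at (143,170) on the bar and the dark keeper at (200,225). The locker's yaw is about +10.5°. Next I'll measure the tab and keeper in the locker frame.

Run:
```python
from h import *
a=np.load("pics/side0.npz");b=np.load("pics/top0.npz")
for n,z in(("top",b),("side",a)):
    P=pts(n,z['d']); ok=z['d']>0; x,y,h=P[...,0],P[...,1],P[...,2]
    # yaw/position from roof edges: back wall band
    m=ok&(h>.142)&(h<.158)&(x>.5)&(x<.85)&(y>-.25)&(y<.2)
    yaw=np.radians(10.45); c,s=np.cos(yaw),np.sin(yaw); X=np.array([c,s]);Y=np.array([-s,c])
    lx=P[...,:2]@X; ly=P[...,:2]@Y
    print(n,"lx pct",np.percentile(lx[m],[.5,1,2,98,99,99.5]).round(4),"ly",np.percentile(ly[m],[.5,1,2,98,99,99.5]).round(4))
    # back edge fit: farthest lx per ly bin
    e=[];
    for k in np.arange(ly[m].min()+.015,ly[m].max()-.015,.01):
        w=m&(abs(ly-k)<.005); 
        if w.sum(): e.append((k,np.percentile(lx[w],98)))
    e=np.array(e); print(" slope of back edge vs yaw", np.polyfit(e[:,0],e[:,1],1))
    m=ok&(h>.16)&(h<.225)&(lx<.565)&(lx>.45)&(abs(y)<.25)
    cnt,lab,st,ce=cv2.connectedComponentsWithStats(m.astype(np.uint8))
    for i in range(1,cnt):
        w=lab==i
        if w.sum()<6: continue
        print(" comp",w.sum(),st[i,:4],"lx",np.percentile(lx[w],[5,50,95]).round(4),"ly",np.percentile(ly[w],[5,50,95]).round(4),"z",np.percentile(h[w],[5,50,95]).round(4))
        for zz in np.arange(.16,.22,.01):
            v=w&(h>=zz)&(h<zz+.01)
            if v.sum()>3: print("   z",zz.round(2),v.sum(),np.percentile(lx[v],[5,50,95]).round(3),np.percentile(ly[v],[5,50,95]).round(3))
for nm,uv,hh in(("ink",(301,354),.06),("cup",(326,287),.03)):
    print(nm,onz("top",uv[0]*.64,uv[1]*.64,hh).round(3))
```

```text
top lx pct [0.5466 0.5476 0.5503 0.7545 0.7566 0.7577] ly [-0.2769 -0.2759 -0.2732 -0.0334 -0.0308 -0.0296]
 slope of back edge vs yaw [-0.00088957  0.75389235]
 comp 97 [299 168  12  16] lx [0.5245 0.5493 0.557 ] ly [-0.2701 -0.2574 -0.2454] z [0.166  0.1771 0.1906]
   z 0.16 11 [0.524 0.552 0.554] [-0.269 -0.252 -0.246]
   z 0.17 54 [0.524 0.539 0.553] [-0.264 -0.258 -0.252]
   z 0.18 22 [0.552 0.554 0.559] [-0.27  -0.26  -0.245]
   z 0.19 10 [0.553 0.555 0.557] [-0.27  -0.257 -0.247]
 comp 71 [283 174  10   9] lx [0.5344 0.5368 0.545 ] ly [-0.2182 -0.2068 -0.1966] z [0.1654 0.2066 0.2122]
   z 0.16 8 [0.534 0.535 0.541] [-0.218 -0.2   -0.196]
   z 0.17 7 [0.535 0.535 0.541] [-0.215 -0.204 -0.197]
   z 0.18 4 [0.534 0.535 0.536] [-0.219 -0.213 -0.208]
   z 0.19 10 [0.534 0.535 0.537] [-0.217 -0.206 -0.197]
   z 0.2 22 [0.535 0.538 0.545] [-0.217 -0.204 -0.196]
   z 0.21 20 [0.536 0.541 0.545] [-0.218 -0.21  -0.199]
side lx pct [0.5387 0.5406 0.5498 0.7582 0.7604 0.7618] ly [-0.2786 -0.2781 -0.2775 -0.0339 -0.0308 -0.029 ]
 slope of back edge vs yaw [0.00957679 0.75915188]
 comp 147 [262 186   9  20] lx [0.5372 0.5394 0.5483] ly [-0.2203 -0.2126 -0.1965] z [0.1625 0.1886 0.2103]
   z 0.16 26 [0.538 0.539 0.544] [-0.22  -0.211 -0.197]
   z 0.17 21 [0.537 0.539 0.548] [-0.22  -0.214 -0.199]
   z 0.18 29 [0.537 0.539 0.548] [-0.221 -0.215 -0.197]
   z 0.19 26 [0.537 0.539 0.548] [-0.22  -0.216 -0.197]
   z 0.2 34 [0.537 0.54  0.548] [-0.22  -0.213 -0.196]
   z 0.21 11 [0.539 0.541 0.546] [-0.215 -0.208 -0.199]
 comp 133 [272 198  16  16] lx [0.5277 0.5551 0.5606] ly [-0.273  -0.2609 -0.2467] z [0.1621 0.1763 0.1897]
   z 0.16 25 [0.538 0.555 0.561] [-0.273 -0.265 -0.256]
   z 0.17 65 [0.526 0.545 0.557] [-0.272 -0.26  -0.25 ]
   z 0.18 38 [0.555 0.557 0.562] [-0.274 -0.259 -0.244]
   z 0.19 5 [0.557 0.559 0.561] [-0.272 -0.265 -0.246]
ink [0.441 0.168 0.06 ]
cup [0.581 0.13  0.03 ]
```

Request:
drive_tool(steps=[[[1, 0, 0, -0.4, 0], [1, 0, 0, -0.4, 0], [1, 0.359, 0.323, 0, 0], [1, 0.359, 0.323, 0, 0], [1, 0.359, 0.323, 0, 0], [1, 0.359, 0.323, 0, 0], [1, 0.359, 0.323, 0, 0], [1, 0.359, 0.323, 0, 0], [1, 0.359, 0.323, 0, 0], [1, 0.359, 0.323, 0, 0], [1, 0.359, 0.323, 0, 0], [1, 0.359, 0.323, 0, 0], [1, 0.359, 0.323, 0, 0], [1, 0.359, 0.323, 0, 0], [1, 0.359, 0.323, 0, 0], [1, 0.359, 0.323, 0, 0], [1, 0.359, 0.323, 0, 0], [1, 0.359, 0.323, 0, 0]]], grip_force=20)

```text
t: 1.9
tool_pos: [0.5712, -0.1076, 0.2884]
orientation: [3.142, 0.0, -0.327]
contact_force: [0.9, 0.1, 0.9]
gripper_width: 1.001
```

Request:
drive_tool(steps=[[[1, 0, 0, 0, 0.0423], [1, 0, 0, 0, 0.0423], [1, 0, 0, 0, 0.0423], [1, 0, 0, 0, 0.0423], [1, 0, 0, 0, 0.0423], [1, 0, 0, 0, 0.0423], [1, 0, 0, 0, 0.0423], [1, 0, 0, 0, 0.0423], [1, 0, 0, 0, 0]]])

```text
t: 2.8
tool_pos: [0.5706, -0.1055, 0.2883]
orientation: [3.141, 0.0, -1.391]
contact_force: [-0.3, -0.6, 0.1]
gripper_width: 1.002
```

Request:
drive_tool(steps=[[[1, 0, 0, 0.3, 0], [1, 0, 0, 0.3, 0], [1, 0, 0, 0.3, 0], [1, 0, 0, 0.25, 0], [1, 0, 0, 0, 0], [1, 0, 0, 0, 0]]])

```text
t: 3.4
tool_pos: [0.5707, -0.1059, 0.1744]
orientation: [3.141, -0.001, -1.388]
contact_force: [0.5, -0.6, 1.2]
gripper_width: 1.0
```

Run:
```python
from h import *
print(sensors.get_state()["contact_force"])
out=[]
for n,(r,c) in(("side",(140,215)),("top",(95,205))):
    p,d=eyes.snapshot(n); out.append(cv2.resize(p[r:r+115,c:c+125,::-1],(400,368),interpolation=cv2.INTER_CUBIC))
cv2.imwrite("pics/c1.png",np.hstack(out))
```

```text
[ 0.54561756 -0.56735524  1.22308441]
```

View pics/c1.png

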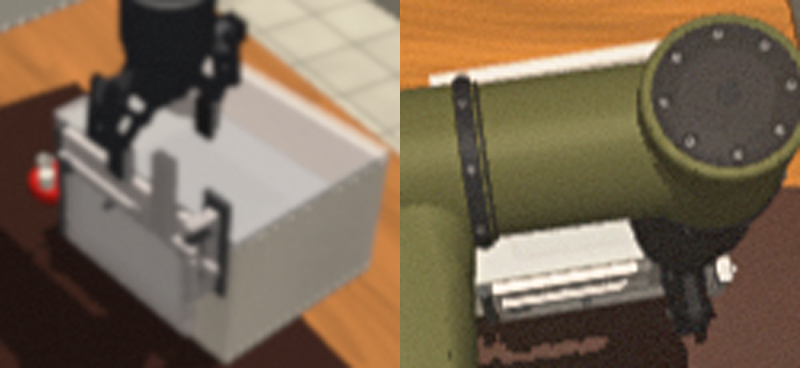

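Run:
```python
from h import *
for p in((.571,-.106,.187),(.571-.045*.983,-.106-.045*.181,.187),(.571+.045*.983,-.106+.045*.181,.187),(.571,-.106,.21)):
    u,v=proj("side",p); print(p,(u-215)*3.2,(v-140)*3.2)
```

```text
(0.571, -0.106, 0.187) 161.68272961123586 176.238194512188
(0.5267649999999999, -0.114145, 0.187) 120.88508910972487 198.1768143396974
(0.615235, -0.097855, 0.187) 200.67597511631266 155.26987432355028
(0.571, -0.106, 0.21) 162.20967108158476 154.69744107376403
```

Request:
drive_tool(steps=[[[0.6, 0, 0, 0.03, 0], [0.3, 0, 0, 0, 0], [0.2, 0, 0, 0, 0], [0.1, 0, 0, 0, 0], [0, 0, 0, 0, 0], [0, 0, 0, 0, 0], [0, 0, 0, 0, 0], [0, 0, 0, 0, 0], [0, 0, 0, 0, 0]]], grip_force=25)

```text
t: 4.4
tool_pos: [0.5708, -0.1056, 0.1711]
orientation: [-3.141, -0.0, -1.39]
contact_force: [0.5, 0.8, 1.9]
gripper_width: 0.132
```

Run:
```python
from h import *
s=sensors.get_state();print(s["contact_force"],s["wrist_torque"],s["gripper_width"]*85)
p,d=eyes.snapshot("side");cv2.imwrite("pics/c2.png",cv2.resize(p[140:255,215:340,::-1],(600,552),interpolation=cv2.INTER_CUBIC))
```

```text
[0.47602069 0.8211066  1.85325884] [ 0.16640296 -0.20855123 -0.04048457] 11.224689045115738
```

View pics/c2.png

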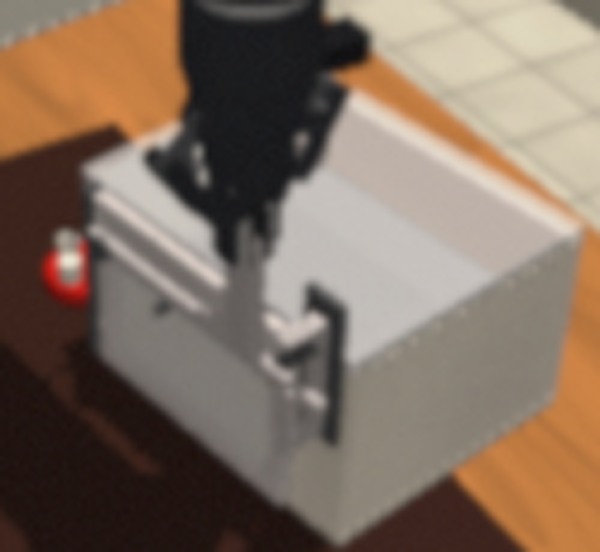

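Request:
drive_tool(steps=[[[0, -0.0055, 0, -0.0107, 0], [0, -0.0055, 0, -0.0107, 0], [0, -0.0055, 0, -0.0107, 0], [0, -0.0057, 0, -0.0107, 0], [0, -0.0057, 0, -0.0107, 0], [0, -0.006, 0, -0.0107, 0], [0, 0, 0, 0, 0], [0, 0, 0, 0, 0]]])

```text
t: 5.25
tool_pos: [0.5699, -0.1018, 0.1769]
orientation: [3.141, 0.001, -1.39]
contact_force: [0.6, 1.7, -4.7]
gripper_width: 0.135
```

Request:
drive_tool(steps=[[[0, -0.0032, 0, -0.0052, 0], [0, -0.0032, 0, -0.0052, 0], [0, 0, 0, 0, 0], [0, 0, 0, 0, 0]]])

```text
t: 5.65
tool_pos: [0.5698, -0.1012, 0.1778]
orientation: [3.141, 0.001, -1.39]
contact_force: [0.6, 3.1, -5.3]
gripper_width: 0.133
```

Request:
drive_tool(steps=[[[0, -0.0034, 0, -0.0051, 0], [0, -0.0034, 0, -0.0051, 0], [0, 0, 0, 0, 0], [0, 0, 0, 0, 0]]])

```text
t: 6.05
tool_pos: [0.5697, -0.1005, 0.179]
orientation: [3.141, 0.001, -1.39]
contact_force: [-0.5, 5.1, -6.7]
gripper_width: 0.13
```

Request:
drive_tool(steps=[[[0, -0.0065, 0, -0.0035, 0], [0, -0.0065, 0, -0.0035, 0], [0, 0, 0, 0, 0], [0, 0, 0, 0, 0]]])

```text
t: 6.45
tool_pos: [0.5696, -0.0998, 0.1801]
orientation: [-3.142, -0.0, -1.39]
contact_force: [-1.1, 3.9, -5.9]
gripper_width: 0.132
```

```bash
cat > st.py <<'E'
from h import *
s=sensors.get_state(); a=np.radians(10.45); Y=np.array([-np.sin(a),np.cos(a)])
p=np.array(s["tool_pos"]);f=np.array(s["contact_force"])
al=-(p[:2]-[.5708,-.1056])@Y*1e3; up=(p[2]-.1711)*1e3
fa=-f[:2]@Y; th=np.arctan2(65+up,130+al)-np.arctan2(65,130)
c=np.arctan2(65+up,130+al); 
print("al %.2f up %.2f th %.4f h %.1f R %.2f(145.3) tang %.2f rad %.2f wt %s"%(al,up,th,180*np.sin(th),np.hypot(65+up,130+al),-fa*np.sin(c)+f[2]*np.cos(c),fa*np.cos(c)+f[2]*np.sin(c),np.round(s["wrist_torque"],2)))
E
python3 st.py
```

```text
al -5.97 up 9.03 th 0.0744 h 13.4 R 144.45(145.3) tang -2.99 rad -6.44 wt [ 0.99 -0.09 -0.07]
```

Request:
drive_tool(steps=[[[0, -0.0065, 0, -0.0035, 0], [0, -0.0065, 0, -0.0035, 0], [0, 0, 0, 0, 0], [0, 0, 0, 0, 0]]])

```text
t: 6.85
tool_pos: [0.5695, -0.0989, 0.1812]
orientation: [-3.141, -0.001, -1.39]
contact_force: [0.5, 0.4, -4.3]
gripper_width: 0.134
```

```bash
python3 st.py
```

```text
al -6.82 up 10.11 th 0.0839 h 15.1 R 144.27(145.3) tang -3.51 rad -2.53 wt [-0.06 -0.24 -0.05]
```

Request:
drive_tool(steps=[[[0, -0.0042, 0, -0.0048, 0], [0, -0.0042, 0, -0.0048, 0], [0, 0, 0, 0, 0], [0, 0, 0, 0, 0]]])

```text
t: 7.25
tool_pos: [0.5694, -0.0981, 0.1822]
orientation: [-3.141, -0.001, -1.39]
contact_force: [1.5, -2.5, -2.5]
gripper_width: 0.135
```

```bash
python3 st.py
```

```text
al -7.65 up 11.14 th 0.0930 h 16.7 R 144.11(145.3) tang -3.56 rad 1.03 wt [-0.89 -0.24 -0.1 ]
```

Tangential force is steady at about 3.5 N, which is gravity alone, so I'll keep going.

Request:
drive_tool(steps=[[[0, -0.0035, 0, -0.0051, 0], [0, -0.0035, 0, -0.0051, 0], [0, 0, 0, 0, 0], [0, 0, 0, 0, 0]]])

```text
t: 7.65
tool_pos: [0.5692, -0.0973, 0.1832]
orientation: [-3.141, -0.001, -1.39]
contact_force: [0.6, -3.6, -1.0]
gripper_width: 0.132
```

```bash
python3 st.py
```

```text
al -8.47 up 12.08 th 0.1016 h 18.3 R 143.92(145.3) tang -2.80 rad 2.54 wt [-1.4  -0.35 -0.11]
```

Request:
drive_tool(steps=[[[0, -0.002, 0, -0.0056, 0], [0, -0.002, 0, -0.0056, 0], [0, 0, 0, 0, 0], [0, 0, 0, 0, 0]]])

```text
t: 8.05
tool_pos: [0.569, -0.0966, 0.184]
orientation: [-3.141, -0.0, -1.39]
contact_force: [1.0, -3.2, -1.9]
gripper_width: 0.139
```

```bash
python3 st.py
```

```text
al -9.16 up 12.85 th 0.1087 h 19.5 R 143.75(145.3) tang -3.39 rad 1.80 wt [-1.49 -0.39 -0.13]
```

Request:
drive_tool(steps=[[[0, -0.003, 0, -0.0055, 0], [0, -0.003, 0, -0.0055, 0], [0, 0, 0, 0, 0], [0, 0, 0, 0, 0]]])

```text
t: 8.45
tool_pos: [0.5689, -0.0958, 0.1849]
orientation: [3.142, -0.0, -1.39]
contact_force: [1.5, -3.5, -0.7]
gripper_width: 0.129
```

```bash
python3 st.py
```

```text
al -9.95 up 13.78 th 0.1171 h 21.0 R 143.59(145.3) tang -2.58 rad 2.69 wt [-1.29 -0.47 -0.15]
```

Request:
drive_tool(steps=[[[0, -0.0025, 0, -0.0052, 0], [0, -0.0025, 0, -0.0052, 0], [0, 0, 0, 0, 0], [0, 0, 0, 0, 0]]])

```text
t: 8.85
tool_pos: [0.5688, -0.0952, 0.1858]
orientation: [3.141, 0.0, -1.39]
contact_force: [0.7, -1.8, -2.7]
gripper_width: 0.135
```

```bash
python3 st.py
```

```text
al -10.63 up 14.65 th 0.1248 h 22.4 R 143.50(145.3) tang -3.27 rad 0.07 wt [-0.77 -0.36 -0.14]
```

Request:
drive_tool(steps=[[[0, -0.003, 0, -0.0045, 0], [0, -0.003, 0, -0.0045, 0], [0, 0, 0, 0, 0], [0, 0, 0, 0, 0]]])

```text
t: 9.25
tool_pos: [0.5686, -0.0945, 0.1866]
orientation: [3.141, 0.0, -1.39]
contact_force: [1.7, 0.5, -3.1]
gripper_width: 0.129
```

```bash
python3 st.py
```

```text
al -11.32 up 15.48 th 0.1322 h 23.7 R 143.39(145.3) tang -2.45 rad -1.89 wt [-0.28 -0.36 -0.13]
```

Request:
drive_tool(steps=[[[0, -0.0035, 0, -0.0042, 0], [0, -0.0035, 0, -0.0042, 0], [0, 0, 0, 0, 0], [0, 0, 0, 0, 0]]])

```text
t: 9.65
tool_pos: [0.5685, -0.0939, 0.1874]
orientation: [3.141, 0.0, -1.39]
contact_force: [0.0, 0.4, -5.4]
gripper_width: 0.131
```

```bash
python3 st.py
```

```text
al -11.96 up 16.31 th 0.1396 h 25.0 R 143.33(145.3) tang -4.25 rad -3.35 wt [ 0.07 -0.32 -0.17]
```

Request:
drive_tool(steps=[[[0, -0.0025, 0, -0.0025, 0], [0, -0.0025, 0, -0.0025, 0], [0, 0, 0, 0, 0], [0, 0, 0, 0, 0]]])

```text
t: 10.05
tool_pos: [0.5684, -0.0934, 0.188]
orientation: [3.141, 0.0, -1.39]
contact_force: [-0.3, 1.6, -4.4]
gripper_width: 0.13
```

```bash
python3 st.py
```

```text
al -12.39 up 16.87 th 0.1445 h 25.9 R 143.30(145.3) tang -2.69 rad -3.88 wt [ 0.35 -0.31 -0.14]
```

Request:
drive_tool(steps=[[[0, -0.0035, 0, -0.0038, 0], [0, -0.0035, 0, -0.0038, 0], [0, 0, 0, 0, 0], [0, 0, 0, 0, 0]]])

```text
t: 10.45
tool_pos: [0.5683, -0.093, 0.1885]
orientation: [3.141, 0.0, -1.39]
contact_force: [1.5, 0.8, -7.9]
gripper_width: 0.135
```

```bash
python3 st.py
```

```text
al -12.85 up 17.42 th 0.1495 h 26.8 R 143.24(145.3) tang -6.19 rad -4.95 wt [-0.05 -0.68 -0.11]
```

Request:
drive_tool(steps=[[[0, -0.001, 0, -0.002, 0], [0, 0, 0, 0, 0], [0, 0, 0, 0, 0]]])

```text
t: 10.75
tool_pos: [0.5683, -0.0929, 0.1887]
orientation: [3.141, 0.0, -1.39]
contact_force: [2.7, -0.1, -10.2]
gripper_width: 0.133
```

```bash
python3 st.py
```

```text
al -12.98 up 17.63 th 0.1512 h 27.1 R 143.25(145.3) tang -8.66 rad -5.36 wt [-0.19 -0.92 -0.12]
```

Request:
drive_tool(steps=[[[0, 0.003, 0, 0.008, 0], [0, 0.003, 0, 0.008, 0], [0, 0.003, 0, 0.008, 0], [0, 0, 0, 0, 0], [0, 0, 0, 0, 0]]])

```text
t: 11.25
tool_pos: [0.5687, -0.0937, 0.1875]
orientation: [-3.141, -0.0, -1.39]
contact_force: [-0.2, 2.5, -3.1]
gripper_width: 0.127
```

```bash
python3 st.py
```

```text
al -12.07 up 16.42 th 0.1406 h 25.2 R 143.30(145.3) tang -1.18 rad -3.82 wt [ 0.72 -0.   -0.07]
```

Request:
drive_tool(steps=[[[0, 0.003, 0, 0.006, 0], [0, 0, 0, 0, 0], [0, 0, 0, 0, 0], [0, 0, 0, 0, 0]]])

```text
t: 11.65
tool_pos: [0.5688, -0.0943, 0.1867]
orientation: [-3.141, -0.001, -1.39]
contact_force: [-0.1, 0.3, 0.3]
gripper_width: 0.132
```

```bash
python3 st.py
```

```text
al -11.48 up 15.63 th 0.1338 h 24.0 R 143.35(145.3) tang 0.40 rad -0.09 wt [ 0.49 -0.01 -0.07]
```

Request:
drive_tool(steps=[[[0, -0.002, 0.026, 0, 0.00556], [0, -0.002, 0.026, 0, 0.00556], [0, -0.002, 0.026, 0, 0.00556], [0, 0, 0, 0, 0]]])

```text
t: 12.05
tool_pos: [0.5606, -0.095, 0.1866]
orientation: [-3.141, -0.0, -1.443]
contact_force: [0.6, -0.3, 0.9]
gripper_width: 0.132
```

```bash
python3 st.py
```

```text
al -12.29 up 15.50 th 0.1362 h 24.4 R 142.60(145.3) tang 0.51 rad 0.84 wt [ 0.13 -0.16 -0.14]
```

Request:
drive_tool(steps=[[[0, -0.002, 0.026, 0, 0.00556], [0, -0.002, 0.026, 0, 0.00556], [0, -0.002, 0.026, 0, 0.00556], [0, -0.002, 0.026, 0, 0.00556], [0, -0.002, 0.026, 0, 0.00556], [0, -0.002, 0.026, 0, 0.00556], [0, 0, 0, 0, 0]]])

```text
t: 12.75
tool_pos: [0.5449, -0.095, 0.1864]
orientation: [-3.141, -0.0, -1.548]
contact_force: [1.0, -3.3, 3.7]
gripper_width: 0.13
```

Run:
```python
from h import *
print(sensors.get_state()["wrist_torque"])
p,d=eyes.snapshot("side");cv2.imwrite("pics/c3.png",cv2.resize(p[140:255,215:340,::-1],(600,552),interpolation=cv2.INTER_CUBIC))
```

```text
[-0.4354267  -0.17752974 -0.10341001]
```

View pics/c3.png

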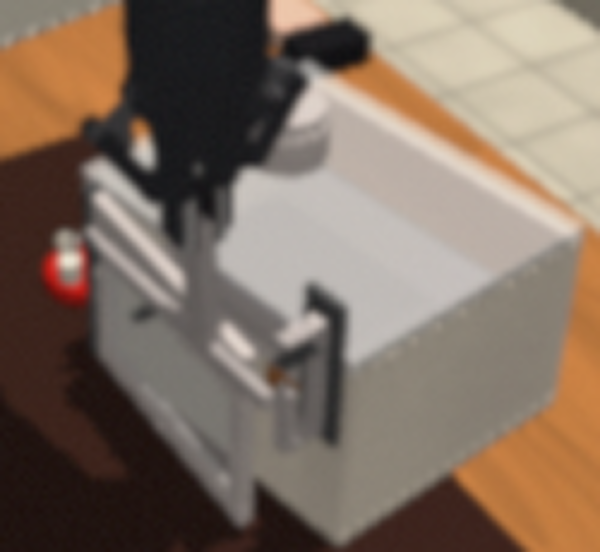

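Request:
drive_tool(steps=[[[0, 0.003, 0.052, -0.003, 0.0111], [0, -0.004, 0.103, 0, 0.0222], [0, -0.009, 0.103, 0, 0.0222], [0, -0.009, 0.103, 0, 0.0222], [0, -0.009, 0.103, 0, 0.0222], [0, 0, 0, 0, 0]]])

```text
t: 13.4
tool_pos: [0.499, -0.086, 0.1856]
orientation: [3.141, 0.002, -1.861]
contact_force: [1.0, 3.8, -2.5]
gripper_width: 0.133
```

```bash
cat > sw.py <<'E'
from h import *
s=sensors.get_state(); p=np.array(s["orientation"])[2]; f=np.array(s["contact_force"])
x=np.array([np.cos(p),np.sin(p)]);y=np.array([np.sin(p),-np.cos(p)])
print("yaw turned %.1f"%np.degrees(-1.390-p),"f tool x(free end) %.2f y(outward) %.2f up %.2f"%(f[:2]@x,f[:2]@y,f[2]),"wt",np.round(s["wrist_torque"],2),"hinge est",(np.array(s["tool_pos"])[:2]-.1485*x-.011*y).round(4))
E
python3 sw.py
```

```text
yaw turned 27.0 f tool x(free end) -3.89 y(outward) 0.07 up -2.53 wt [ 1.17 -0.71 -0.12] hinge est [0.552  0.0532]
```

Request:
drive_tool(steps=[[[0, -0.013, 0.103, 0, 0.0222], [0, -0.013, 0.103, 0, 0.0222], [0, -0.012, 0.103, 0, 0.0222], [0, -0.011, 0.103, 0, 0.0222], [0, -0.011, 0.103, 0, 0.0222], [0, -0.011, 0.103, 0, 0.0222], [0, -0.011, 0.103, 0, 0.0222], [0, -0.011, 0.103, 0, 0.0222], [0, 0, 0, 0, 0]]])

```text
t: 14.3
tool_pos: [0.4338, -0.037, 0.1859]
orientation: [3.14, 0.0, -2.417]
contact_force: [0.7, 1.7, -1.0]
gripper_width: 0.132
```

```bash
python3 sw.py
```

```text
yaw turned 58.8 f tool x(free end) -1.62 y(outward) 0.81 up -0.97 wt [ 0.65 -0.4   0.11] hinge est [0.5523 0.0532]
```

Request:
drive_tool(steps=[[[0, -0.011, 0.101, 0, 0.0217], [0, -0.011, 0.101, 0, 0.0217], [0, -0.011, 0.101, 0, 0.0217], [0, -0.011, 0.101, 0, 0.0217], [0, -0.011, 0.101, 0, 0.0217], [0, -0.011, 0.101, 0, 0.0217], [0, -0.011, 0.101, 0, 0.0217], [0, -0.011, 0.101, 0, 0.0217], [0, 0, 0, 0, 0], [0, 0, 0, 0, 0]]])

```text
t: 15.3
tool_pos: [0.4042, 0.0368, 0.1863]
orientation: [-3.141, -0.002, -2.961]
contact_force: [-4.8, 2.2, 1.8]
gripper_width: 0.132
```

```bash
python3 sw.py
```

```text
yaw turned 90.0 f tool x(free end) 4.34 y(outward) 3.07 up 1.81 wt [0.75 1.6  0.35] hinge est [0.5523 0.0527]
```

Request:
drive_tool(steps=[[[0, 0.008, 0, 0.009, 0], [0, 0.008, 0, 0.009, 0], [0, 0.008, 0, 0.009, 0], [0, 0.008, 0, 0.009, 0], [0, 0.008, 0, 0.009, 0], [0, 0.008, 0, 0.0095, 0], [0, 0.0075, 0, 0.0095, 0], [0, 0.0075, 0, 0.0095, 0], [0, 0.007, 0, 0.01, 0], [0, 0.007, 0, 0.01, 0], [0, 0.007, 0, 0.01, 0], [0, 0.0065, 0, 0.01, 0], [0, 0.006, 0, 0.01, 0], [0, 0, 0, 0, 0], [0, 0, 0, 0, 0]]])

```text
t: 16.8
tool_pos: [0.3952, 0.0349, 0.1741]
orientation: [-3.142, 0.0, -2.964]
contact_force: [2.4, 2.7, -1.9]
gripper_width: 0.127
```

```bash
python3 sw.py
```

```text
yaw turned 90.2 f tool x(free end) -2.84 y(outward) 2.25 up -1.91 wt [ 0.94 -1.29  0.35] hinge est [0.5433 0.0503]
```

Request:
drive_tool(steps=[[[0, 0.003, 0, 0.006, 0], [0, 0.003, 0, 0.006, 0], [0, 0.003, 0, 0.006, 0], [0, 0.003, 0, 0.006, 0], [0, 0, 0, 0, 0], [0, 0, 0, 0, 0]]])

```text
t: 17.4
tool_pos: [0.3937, 0.0346, 0.1717]
orientation: [-3.141, -0.001, -2.964]
contact_force: [-0.9, 2.0, 1.1]
gripper_width: 0.137
```

```bash
python3 sw.py
```

```text
yaw turned 90.2 f tool x(free end) 0.54 y(outward) 2.13 up 1.07 wt [0.89 0.26 0.34] hinge est [0.5418 0.0499]
```

Request:
drive_tool(steps=[[[0, 0.003, 0, 0.005, 0], [0, 0.002, 0, 0.004, 0], [0, 0, 0, 0, 0], [0, 0, 0, 0, 0]]])

```text
t: 17.8
tool_pos: [0.3936, 0.0345, 0.1713]
orientation: [-3.141, 0.001, -2.964]
contact_force: [-3.0, 2.5, 5.8]
gripper_width: 0.129
```

```bash
python3 sw.py
```

```text
yaw turned 90.2 f tool x(free end) 2.54 y(outward) 2.98 up 5.75 wt [0.78 0.75 0.38] hinge est [0.5417 0.0498]
```

Request:
drive_tool(steps=[[[0.2, 0, 0, 0, 0], [0.3, 0, 0, 0, 0], [0.5, 0, 0, 0, 0], [0.6, 0, 0, 0, 0], [0.6, 0, 0, 0, 0], [0.6, 0, 0, 0, 0], [0.6, 0, 0, -0.1, 0], [0.6, 0, 0, -0.2, 0], [0.6, 0, 0, -0.3, 0], [0.6, 0, 0, -0.3, 0], [0.6, 0, 0, -0.3, 0], [0.6, 0, 0, 0, 0], [0.6, 0, 0, 0, 0]]])

```text
t: 19.1
tool_pos: [0.3937, 0.0348, 0.2917]
orientation: [3.141, 0.001, -2.964]
contact_force: [-0.1, 0.2, -0.5]
gripper_width: 0.596
```

Run:
```python
from h import *
out=[]
for n,(r,c) in(("side",(120,160)),("top",(95,165))):
    p,d=eyes.snapshot(n); np.savez(f"pics/{n}4.npz",p=p,d=d); out.append(cv2.resize(p[r:r+165,c:c+180,::-1],(400,367),interpolation=cv2.INTER_CUBIC))
cv2.imwrite("pics/c4.png",np.hstack(out))
a=np.radians(10.45);X=np.array([np.cos(a),np.sin(a)]);Y=np.array([-X[1],X[0]])
for n in("side","top"):
    P=pts(n,np.load(f"pics/{n}4.npz")['d']); lx=P[...,:2]@X;ly=P[...,:2]@Y;h=P[...,2]
    m=(lx>.33)&(lx<.54)&(ly>-.08)&(ly<.0)&(h>.1)&(h<.16); 
    if m.sum()>10: print(n,m.sum(),"gate ly vs lx",np.polyfit(lx[m],ly[m],1),"top z",np.percentile(h[m],97))
    m=(lx>.33)&(lx<.47)&(ly>-.08)&(ly<.0)&(h>.165)&(h<.22)
    if m.sum()>5: print(" tab",m.sum(),lx[m].mean(),ly[m].mean(),np.percentile(h[m],[5,95]))
```

```text
side 846 gate ly vs lx [-0.02060996 -0.04238467] top z 0.15192932982540033
 tab 129 0.3931687057146806 -0.04285506357898696 [0.16778809 0.21004246]
top 53 gate ly vs lx [-0.3089393   0.06573928] top z 0.1514959927817897
```

View pics/c4.png

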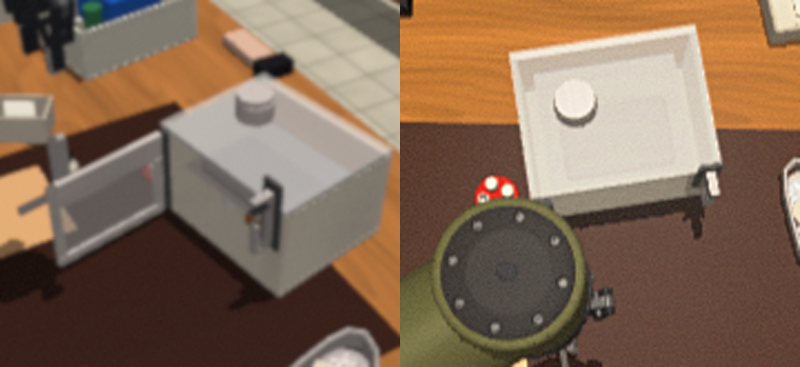

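The gate stands square at about 90°, the bar is down with the tab top back at 0.210 m, and the gripper is clear above it. The visible bystanders have not moved.

```bash
python3 -c "
from bench import order,sensors
print(sensors.get_state()['contact_force'],order.sign_off())"
```

```text
the job is handed in; nothing more can be done
[-0.34204437 -0.14148015 -0.78156732] None
```

The locker is open and the job is handed in at about 19 s, well under the 67 s limit. I gripped the tab at 25 N and lifted the bar in small steps. The leaf was first felt at about 26 mm of lift at the catch, and I estimate it never saw more than about 4–5 N. I then came down about 2 mm, swung the gate out against low resistance, lowered the bar onto its rest, let go and rose clear.

**Gate and bar:** The last side-camera check put the gate within about 1° of square. The tab top was back at its resting height of 0.210 m. Force on the tool was about zero.

**Bystanders:** In the last pictures the tin, cup stand and keeper looked unmoved. I did not re-measure any bystander, and the ink bottle, the pen and the water bottle were hidden or out of frame.

**Disagreements:**
- The top camera's line fit for the gate gave a slope of -0.31, against -0.02 from the side camera. It had only 53 points because the arm hid the gate, so I relied on the side view.
- While lifting, the tab moved a millimetre or two closer to the hinge than the calculated arc, so I corrected by feel. Force on the tool stayed under about 11 N in the readings I took.

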